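# Send the offcut down the scrap chute

### The job

Without lifting the pine offcut, slide it along the plywood ledge and seat it square against the sprung stop plate at the chute's mouth, pressing the plate in gently but firmly, well short of bottoming it, and let go of the block there. Then push it squarely over the front edge so that it drops down the chute and lies in the chute's tray. Leave the other things undisturbed.

Things in the scene. Friction and masses are not known exactly. Their poses are not given: they have to be found in the camera images.
- station: Fixed plywood ledge, flat top 130 mm above the worktop, no lip. Origin on the worktop below the ledge's front edge. Axes: x level, square to the front edge, away from the robot; y along the edge to the left; z up. The ledge top spans x 0 to 120 mm, y -130 to +200 mm.
- ledge_edge (a point): Point on the ledge's front top edge (station x = 0, y = 0, 130 mm up), axes as the station's.
- track: Aluminium rail on the front face of the ledge, just below its top; origin and axes as the station's. It carries the bare steel chute with its stop plate, clamped together up to 30 mm to either side of their middle setting. This setting is NOT reported: find it by feel (or by eye).
- offcut_centre (a point): Centre of the loose pine offcut, a plain block 44 x 110 x 40 mm (its own x, y, z; 0.08 to 0.17 kg). At the start it lies on the ledge, to the left of the stop plate, about 55 mm behind the front edge, its long y axis within 0.25 rad of the ledge's; its centre is then 20 mm above the ledge top. It can be taken across its 44 mm width from above.
- hex_keys: Bystander: folding hex key set, 31 x 90 x 24 mm, on the left end of the ledge. Origin centre of underside.
- tape_rule: Bystander: tape measure, 39 x 78 x 70 mm, on the worktop left of the chute. Origin centre of underside.
- black_tape: Bystander: small roll of black tape, 58 mm across, 19 mm high, on the worktop right of the chute. Origin centre of underside.
- stop_mid (a point): Where the centre of the stop plate's resting face would be in the MIDDLE setting (station x 46, y -90, z 149 mm); the true face is up to 30 mm off along y. Upright steel plate over the ledge, 100 mm along x, 34 high, facing +y. Sprung: gives 1 mm per 3 N toward -y, bottoms at 8 mm. Firm seat: 5 to 12 N; over 18 N is too much. Let go, it springs back to rest, the block with it.
- mouth_mid (a point): Middle of the chute's mouth at the ledge's front edge in the MIDDLE setting (station x 0, y -32.5, z 130 mm); the true one is off by the same as the plate. The mouth is 121 mm wide, from 3 mm behind the plate's resting face to 118 mm left of it, between steel cheeks standing 32 mm above the ledge from x = -9 mm forward. A block not seated on the plate can catch on a cheek.
- tray_mid (a point): Middle of the tray's floor in the MIDDLE setting (station x -114, y -32.5, z 6 mm). Under the mouth a steel slope runs down toward the robot into this flat tray, station x -80 to -148 mm, closed by a front lip 53 mm high.

How it is judged:
By the outcome, as a careful person would: the job done as asked, in the order asked, and still so for the second after the job is handed in, with the robot touching nothing.
It also fails if it takes over 61 s, if anything falls off the work surface, if the arm or the gripper's body presses on something with over 40 N, if the wrist force passes 120 N, or if a joint passes its speed limit or range.

### The arm

A 6-joint arm with a two-finger parallel gripper is mounted at the origin on a cart in front of the work surface, level with it; the furniture and walls round the work are solid. World frame = base frame: x ahead of the robot, y to its left, z up, the work surface at z = 0. Lengths are in mm, angles in rad, forces in N, time in s.
With the tool pointing down it reaches from about 275 to 875 mm from the base axis. Payload 12.5 kg.
Tool frame: the origin (TCP) lies on the centre line of the jaws, within the pads' length; the fingertips stand 8 mm ahead of it and the grasp point (between the pads) lies 11 mm behind it; z points along the fingers, y is the line along which they close (so a half turn about z gives the same grasp; the last joint's range is limited). The gripper opens to 85 mm and grips with 20 to 120 N. Pads are 22 mm wide; open, the fingers measure 114 mm over their backs; the gripper's body (76 mm by 85 mm) begins 54 mm behind the grasp point. The pads swing forward as they close: fully open they stand 13 mm farther back than shut.
Start: joints at [-1.315, 0.351, 1.652, -0, 1.139, -0.085], TCP at [183.851, -518.346, 200.89] pointing down, gripper open.
Joint ranges: [-2.75, 2.75], [-0.79, 2.1], [0.01, 2.65], [-1.57, 4.71], [0.07, 3.14], [-2.87, 2.87]. Speed limits (rad/s): [2.22, 2.22, 2.79, 3.14, 3.14, 3.14].

### API

Orientations are given as a rotation vector (axis times angle).
In Python, from bench import readout, vision, job gives the robot as it stands.
- The arm moves only by the tool jog_arm, never from a script. Its argument "plan" is a list of rows, each an object with "delta_pos": the shift along the tool's x, y, z in units of 12 cm (1.0 is 12 cm), a list of three; "yaw": the turn about the tool's z in units of 180 degrees (1.0 is 180 degrees). A call has 1 to 20 rows; each row shifts and turns the commanded pose from where the row before left it, along the tool's axes as they then stand; what a row does not reach is not made up. A row lasts 1/8 s, in which the tool goes at most 62.5 mm and 10.7 degrees, less where a joint would pass 70% of its speed; a pose out of reach is approached as far as the arm can. A call with a number of a shift or a turn outside -1 to 1 is refused whole. A call with a gripper value outside its range is refused whole. "fingers" is the opening, from 0 (shut) to 1 (fully open), set as the call begins (left out, the last holds). The fingers move at their own pace and stop on an object; the grip force is fixed at half the most. Time passes only in rows, so rows that do not move let the fingers close. It gives the time, the measured TCP pose, the force, the opening and the grip force at its end, in the units of the state.
- readout.sense(): the state, without advancing time (a new reading comes with each control period).
- vision.camera(name): name is "side" or "top" or "wrist"; returns (picture, depth): 420x560x3 uint8, blue, green, red; 420x560 float32, mm along the optical axis (not along the pixel's ray), 0 where there is no reading.
- vision.camera_params(name): a dict with "K" (3x3 intrinsics, pixels), "T" (4x4, takes a point from camera to world coordinates). Camera axes: x right, y up, looking along -z (the intrinsics and any distortion apply to the point x, -y, -z); pixel columns grow to the right and rows downward; lengths in mm; the calibration is good to about 2 mm. A picture is of the moment at which its call begins: read the wrist's pose just before it. camera_params takes no time and is no camera call; for the wrist camera it gives the pose at the moment of the call.
- job.job_done(): hands the job in; it is judged then, once.
The state is a dict: "t": time; "joint_positions": joint angles; "qvel": joint speeds; "tau": joint torques, N m; "ee_pos": TCP position; "tcp_rot": TCP orientation; "ft_force": force on the tool from outside, world axes, zero at the start; "torque": the same for the moment, N m; "finger_gap": finger opening in mm; "gripper_force": force on a finger pad.
Only numpy, scipy, OpenCV 4.12 (cv2) and the standard library are available. Lean on these libraries where they do the work, as an engineer would, in place of code of your own. Each camera call takes 0.05 s, during which the arm holds its last target. There are 200 camera calls.

## Working session

There is one attempt and no reset: what is moved stays moved. The work goes in short steps, Python scripts to look and compute and a tool call to move; the robot and the scene stay as the last step left them, time stands still between calls to the robot, and variables do not carry over. Pictures are saved under pics/ and viewed, at most 10 in all, crops included, and the job is handed in when it is done.

Besides the shell and the picture viewer there is one more tool, called after ">>>" by a JSON object that holds its "name" and its "arguments", one argument or row to a line. jog_arm: Moves the arm, as the interface text tells. Its arguments: {"type":"object","properties":{"plan":{"type":"array"},"fingers":{"type":"number"}},"required":["plan"]}

```bash
mkdir -p pics; ls; cat > h.py <<'E'
import numpy as np,cv2
from bench import readout,vision,job
def cloud(n):
    P=vision.camera_params(n);im,d=vision.camera(n)
    K,T=np.array(P['K']),np.array(P['T'])
    v,u=np.mgrid[:d.shape[0],:d.shape[1]]
    x=(u-K[0,2])/K[0,0]*d;y=(v-K[1,2])/K[1,1]*d
    p=np.stack([x,-y,-d,np.ones_like(d)],-1)@T.T
    return im,d,p[...,:3]
E
python3 - <<'E'
from h import *
print(readout.sense())
for n in('top','side'):
    im,d,p=cloud(n);cv2.imwrite(f'pics/{n}0.png',im);np.savez(f'{n}0.npz',im=im,d=d,p=p)
    print({k:np.round(v,2).tolist() if k!='x' else 0 for k,v in vision.camera_params(n).items()})
E
```

```text
pics
{'t': 0.0, 'joint_positions': array([-1.31458563e+00,  3.51231639e-01,  1.65243376e+00,  1.92180735e-05,
        1.13904993e+00, -8.45588440e-02]), 'qvel': array([ 0.00060862, -0.00129206, -0.00020523,  0.00029533, -0.00147039,
       -0.0004778 ]), 'tau': array([ 1.20453198e-03, -5.06099975e+01, -2.91402608e+01, -2.71181409e-05,
        4.51808111e-03,  5.18170765e-06]), 'ee_pos': array([ 183.77673854, -518.01068894,  200.35727032]), 'tcp_rot': array([-3.09499945e+00, -5.32490977e-01,  1.23813297e-04]), 'ft_force': array([0.30131836, 0.11664025, 0.42477757]), 'torque': array([ 0.07053529, -0.01327586, -0.01157921]), 'gripper_force': 0.0, 'finger_gap': 85.70862332652953}
{'K': [[418.79, 0.0, 280.67], [0.0, 418.79, 213.19], [0.0, 0.0, 1.0]], 'T': [[0.0, 1.0, -0.1, 444.97], [-1.0, 0.0, -0.0, 112.7], [-0.0, 0.1, 1.0, 992.01], [0.0, 0.0, 0.0, 1.0]]}
{'K': [[454.85, 0.0, 280.26], [0.0, 454.85, 209.52], [0.0, 0.0, 1.0]], 'T': [[-0.82, 0.43, -0.37, 121.9], [-0.57, -0.62, 0.54, 651.95], [-0.0, 0.65, 0.76, 889.51], [0.0, 0.0, 0.0, 1.0]]}
```

View pics/top0.png

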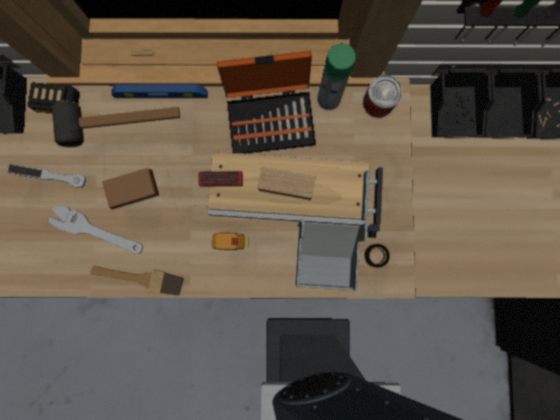

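View pics/side0.png

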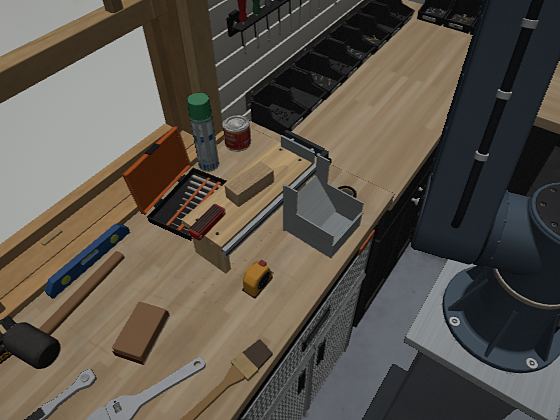

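```bash
python3 - <<'E'
from h import *
D=np.load('top0.npz');im,d,p=D['im'],D['d'],D['p']
cv2.imwrite('pics/crop.png',cv2.resize(im[140:295,200:400],None,fx=4,fy=4-.2,interpolation=cv2.INTER_CUBIC))
v,u=np.mgrid[:420,:560]
roi=(u>200)&(u<395)&(v>140)&(v<295)
def rect(m,name):
    n,l,s,c=cv2.connectedComponentsWithStats((m&roi).astype(np.uint8),connectivity=8)
    for i in range(1,n):
        if s[i,4]>25:
            q=p[l==i];r=cv2.minAreaRect(q[:,:2].astype(np.float32))
            print(name,s[i].tolist(),np.round(cv2.boxPoints(r),1).tolist(),'c',np.round(r[0],1),np.round(r[1],1),round(r[2],2),'z',np.median(q[:,2]).round(1))
z=p[...,2]
rect((z>122)&(z<138),'ledge');rect((z>142)&(z<158),'z150');rect((z>158)&(z<180),'blk/plate');rect((z>45)&(z<60),'lip');rect((z>60)&(z<80),'tape')
for r in range(160,296,6): print(r,np.round(z[r,352:390:2]).astype(int).tolist())
for c in range(362,386,4): print(c,np.round(p[180,c]),np.round(p[195,c]))
E
```

```text
ledge [208, 153, 161, 89, 7712] [[473.79998779296875, -56.900001525878906], [639.9000244140625, -67.30000305175781], [660.2999877929688, 260.79998779296875], [494.20001220703125, 271.1000061035156]] c [567.  101.9] [328.7 166.4] 86.44 z 131.5
z150 [201, 171, 42, 16, 606] [[584.5, 279.3999938964844], [585.5999755859375, 195.0], [616.4000244140625, 195.39999389648438], [615.2999877929688, 279.79998779296875]] c [600.5 237.4] [30.8 84.5] 0.74 z 154.3
z150 [362, 172, 4, 49, 75] [[515.7999877929688, -51.5], [615.5, -54.900001525878906], [615.7000122070312, -51.29999923706055], [515.9000244140625, -48.0]] c [565.7 -51.4] [ 3.6 99.8] 88.09 z 150.8
z150 [368, 172, 10, 53, 138] [[508.0, -72.19999694824219], [614.5999755859375, -79.19999694824219], [615.5999755859375, -63.70000076293945], [509.0, -56.79999923706055]] c [561.8 -68. ] [ 15.4 106.8] 86.27 z 152.8
z150 [258, 190, 53, 10, 60] [[557.7000122070312, 56.79999923706055], [558.5999755859375, 56.70000076293945], [577.5999755859375, 162.6999969482422], [576.7999877929688, 162.8000030517578]] c [567.7 109.8] [107.7   0.9] 79.81 z 149.3
z150
[... 3726 characters left out ...]
9, 1, 2, 5, 17, 21, 1, 0, 1, 3, 1, 992, -1, 15, 21, 21]
262 [39, 62, 90, 3, 2, 0, 2, 11, 20, 20, 20, 6, 2, 2, 15, 19, 18, 21, 1]
268 [38, 64, 90, -4, -1, 0, -1, 2, -1, 0, 1, -1, 1, -3, 2, -1, 3, 3, 4]
274 [44, 72, 85, 0, 3, 4, -1, 3, 3, 1, 1, -2, 2, 1, 2, -1, 1, 0, 1]
280 [49, 78, 90, -1, 1, 4, 0, 0, 1, 4, 0, 3, 2, -1, -1, 0, -1, 2, -2]
286 [53, 76, 90, 3, 1, -2, 2, 2, 1, -2, -1, 3, 4, 1, 1, 1, 3, 4, 2]
292 [2, 5, 0, 0, 4, 1, 0, 0, 2, 0, 2, 1, 0, 1, -2, 0, 3, 1, 2]
362 [601. -53. 132.] [569. -52. 133.]
366 [595. -54. 167.] [565. -54. 167.]
370 [597. -65. 153.] [588. -96.   4.]
374 [597. -73. 153.] [569. -76. 137.]
378 [596. -79. 163.] [565. -78. 163.]
382 [596. -87. 161.] [ 589. -125.    0.]
```

View pics/crop.png

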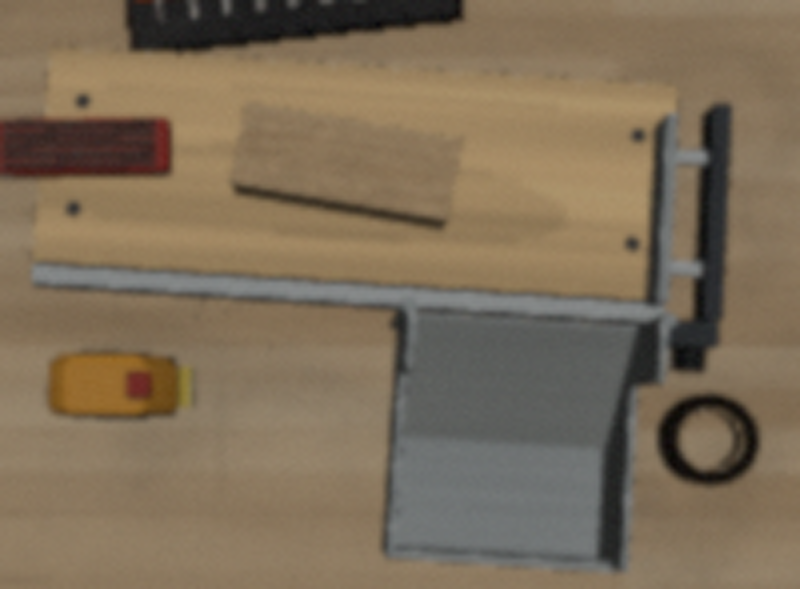

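>>> {"name": "jog_arm", "arguments": {
  "plan": [
    {"delta_pos": [0,0,-0.08],"yaw": -0.042},
    {"delta_pos": [0,0,-0.08],"yaw": -0.042},
    {"delta_pos": [0,0,-0.08],"yaw": -0.042},
    {"delta_pos": [0,0,-0.08],"yaw": -0.042},
    {"delta_pos": [0,0,-0.08],"yaw": -0.042},
    {"delta_pos": [0,0,-0.08],"yaw": -0.042},
    {"delta_pos": [0,0,-0.08],"yaw": -0.042},
    {"delta_pos": [0,0,-0.08],"yaw": -0.041}
  ],
  "fingers": 1
}}

```text
t: 1.1
ee_pos: [183.8, -518.1, 277.7]
tcp_rot: [-2.405, -2.02, -0.0]
ft_force: [-0.6, 0.8, -0.3]
finger_gap: 85.3
gripper_force: 0.0
```

>>> {"name": "jog_arm", "arguments": {
  "plan": [
    {"delta_pos": [0.28,0.12,0],"yaw": 0},
    {"delta_pos": [0.28,0.12,0],"yaw": 0},
    {"delta_pos": [0.28,0.12,0],"yaw": 0},
    {"delta_pos": [0.28,0.12,0],"yaw": 0},
    {"delta_pos": [0.28,0.12,0],"yaw": 0},
    {"delta_pos": [0.28,0.12,0],"yaw": 0},
    {"delta_pos": [0.28,0.12,0],"yaw": 0},
    {"delta_pos": [0.28,0.12,0],"yaw": 0},
    {"delta_pos": [0.28,0.12,0],"yaw": 0},
    {"delta_pos": [0.28,0.12,0],"yaw": 0},
    {"delta_pos": [0.28,0.12,0],"yaw": 0},
    {"delta_pos": [0.28,0.12,0],"yaw": 0},
    {"delta_pos": [0.28,0.12,0],"yaw": 0},
    {"delta_pos": [0.28,0.12,0],"yaw": 0},
    {"delta_pos": [0.28,0.12,0],"yaw": 0},
    {"delta_pos": [0.28,0.12,0],"yaw": 0},
    {"delta_pos": [0.28,0.12,0],"yaw": 0},
    {"delta_pos": [0.28,0.12,0],"yaw": 0},
    {"delta_pos": [0.28,0.12,0],"yaw": 0},
    {"delta_pos": [0,0,0],"yaw": 0}
  ]
}}

```text
t: 3.6
ee_pos: [566.3, 63.3, 276.9]
tcp_rot: [-2.407, -2.018, 0.001]
ft_force: [-0.1, 0.0, 0.2]
finger_gap: 85.5
gripper_force: 0.0
```

```bash
cat > m.py <<'E'
from h import *
def meas(n,fn,roiw=(450,660,-110,300)):
    im,d,p=cloud(n);cv2.imwrite(fn,im);z=p[...,2]
    a,b,c,e=roiw;R=(d>0)&(p[...,0]>a)&(p[...,0]<b)&(p[...,1]>c)&(p[...,1]<e)
    for nm,lo,hi in(('ledge',124,137),('hi',160,178)):
        k,l,s,_=cv2.connectedComponentsWithStats(((z>lo)&(z<hi)&R).astype(np.uint8))
        for i in range(1,k):
            if s[i,4]>150:
                q=p[l==i];r=cv2.minAreaRect(q[:,:2].astype(np.float32))
                print(nm,s[i].tolist(),np.round(cv2.boxPoints(r),1).tolist(),np.round(r[0],1),np.round(r[1],1),'z',np.median(q[:,2]).round(1))
E
python3 - <<'E'
from m import *
print(readout.sense()['ee_pos'])
meas('wrist','pics/w1.png')
E
```

```text
[566.31606712  63.29158899 276.86865978]
ledge [200, 0, 163, 302, 29366] [[475.0, -53.599998474121094], [636.7000122070312, -82.19999694824219], [687.7000122070312, 206.5], [526.0, 235.0]] [581.3  76.4] [293.1 164.2] z 129.9
hi [268, 72, 55, 133, 6871] [[558.7000122070312, 53.900001525878906], [602.2000122070312, 46.099998474121094], [621.5999755859375, 154.1999969482422], [578.0999755859375, 161.89999389648438]] [590.2 104. ] [109.8  44.2] z 169.9
hi [183, 186, 40, 12, 206] [[482.8999938964844, 71.19999694824219], [519.5999755859375, 68.5999984741211], [520.0999755859375, 76.4000015258789], [483.3999938964844, 78.9000015258789]] [501.5  73.8] [ 7.8 36.8] z 161.8
hi [246, 297, 102, 18, 842] [[516.7000122070312, -56.5], [616.4000244140625, -62.099998474121094], [616.9000244140625, -54.0], [517.0999755859375, -48.400001525878906]] [566.8 -55.3] [ 8.  99.9] z 165.4
hi [206, 310, 37, 25, 292] [[473.79998779296875, -76.19999694824219], [510.1000061035156, -79.0], [512.2000122070312, -51.400001525878906], [475.8999938964844, -48.599998474121094]] [493.  -63.8] [27.7 36.4] z 161.1
hi [242, 318, 114, 19, 991] [[507.29998779296875, -82.5999984741211], [622.2999877929688, -89.9000015258789], [623.0, -79.30000305175781], [507.8999938964844, -72.0]] [565.1 -81. ] [ 10.6 115.3] z 161.8
```

View pics/w1.png

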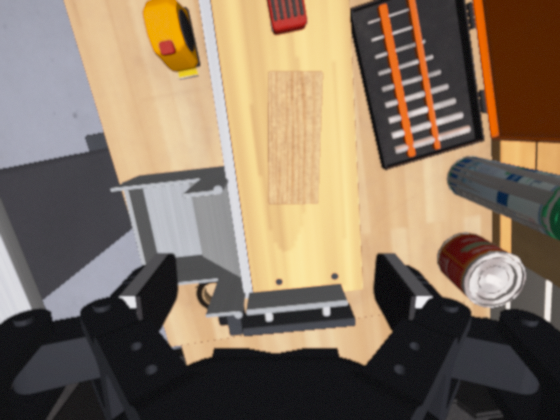

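>>> {"name": "jog_arm", "arguments": {
  "plan": [
    {"delta_pos": [0.123,0.045,0],"yaw": 0},
    {"delta_pos": [0.123,0.045,0],"yaw": 0},
    {"delta_pos": [0.123,0.044,0],"yaw": 0},
    {"delta_pos": [0,0,0.16],"yaw": 0},
    {"delta_pos": [0,0,0.16],"yaw": 0},
    {"delta_pos": [0,0,0.16],"yaw": 0},
    {"delta_pos": [0,0,0.16],"yaw": 0},
    {"delta_pos": [0,0,0.15],"yaw": 0},
    {"delta_pos": [0,0,0.1],"yaw": 0},
    {"delta_pos": [0,0,0.1],"yaw": 0},
    {"delta_pos": [0,0,0.1],"yaw": 0},
    {"delta_pos": [0,0,0],"yaw": 0},
    {"delta_pos": [0,0,0],"yaw": 0}
  ]
}}

```text
t: 5.28
ee_pos: [589.8, 102.5, 147.3]
tcp_rot: [2.409, 2.015, 0.001]
ft_force: [0.0, 0.3, 0.1]
finger_gap: 85.4
gripper_force: 0.0
```

>>> {"name": "jog_arm", "arguments": {
  "plan": [
    {"delta_pos": [0,0,0],"yaw": 0},
    {"delta_pos": [0,0,0],"yaw": 0},
    {"delta_pos": [0,0,0],"yaw": 0},
    {"delta_pos": [0,0,0],"yaw": 0},
    {"delta_pos": [0,0,0],"yaw": 0},
    {"delta_pos": [0,0,0],"yaw": 0},
    {"delta_pos": [0,0,0],"yaw": 0},
    {"delta_pos": [0,0,0],"yaw": 0}
  ],
  "fingers": 0.3
}}

```text
t: 6.28
ee_pos: [589.6, 102.4, 146.9]
tcp_rot: [-2.41, -2.016, 0.0]
ft_force: [0.5, -0.1, -0.3]
finger_gap: 25.3
gripper_force: 0.0
```

```bash
python3 - <<'E'
from m import *
print(readout.sense())
meas('wrist','pics/w2.png')
im,_,_=cloud('side');cv2.imwrite('pics/s2.png',cv2.resize(im[110:290,180:400],None,fx=3,fy=3))
w=cv2.imread('pics/w2.png');s=cv2.imread('pics/s2.png')
cv2.imwrite('pics/c2.png',np.hstack([cv2.resize(w,(320,240)),cv2.resize(s,(440,360))[:240]]) if 0 else cv2.resize(np.hstack([w,cv2.resize(s,(513,420))]),(800,313)))
E
```

```text
{'t': 6.275, 'joint_positions': array([9.42041833e-02, 4.95385384e-01, 1.57439838e+00, 3.27537336e-05,
       1.07184119e+00, 2.71788135e-01]), 'qvel': array([ 0.00113488,  0.00034934, -0.00084153, -0.0007573 , -0.00212207,
        0.00080319]), 'tau': array([ 8.69038722e-04, -5.76231050e+01, -2.79642677e+01, -6.08491860e-05,
        7.00224573e-04, -5.74709202e-05]), 'ee_pos': array([589.56014499, 102.41953661, 146.87880134]), 'tcp_rot': array([-2.40966096e+00, -2.01565735e+00,  1.62109223e-05]), 'ft_force': array([ 0.46888299, -0.14262838, -0.32979074]), 'torque': array([ 0.00715758, -0.04571195, -0.02859929]), 'gripper_force': 0.0, 'finger_gap': 25.294806069463974}
ledge [120, 0, 258, 296, 42197] [[508.3999938964844, 59.900001525878906], [647.4000244140625, 43.599998474121094], [668.4000244140625, 223.1999969482422], [529.5, 239.5]] [588.4 141.5] [180.8 139.9] z 129.9
ledge [234, 331, 84, 22, 439] [[547.0999755859375, 25.899999618530273], [547.0999755859375, 12.0], [604.2000122070312, 12.100000381469727], [604.2000122070312, 26.0]] [575.7  19. ] [57.1 13.9] z 130.0
hi [227, 135, 97, 210, 16249] [[558.5, 53.70000076293945], [602.0, 45.900001525878906], [621.5, 154.89999389648438], [578.0, 162.6999969482422]] [590.  104.3] [110.8  44.2] z 169.9
```

View pics/c2.png

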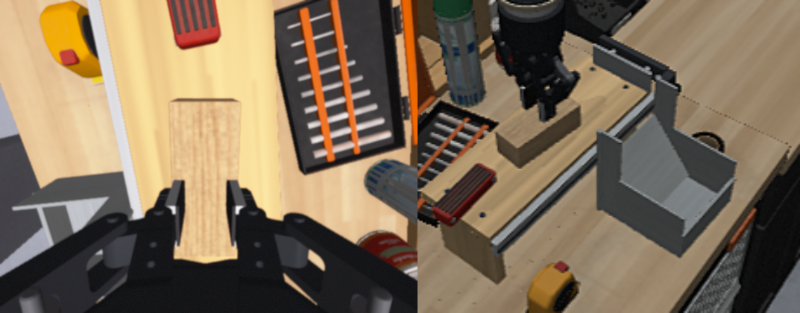

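```bash
python3 - <<'E'
from m import *
im,d,p=cloud('wrist')
for r in range(230,350,8):
    print(r,[tuple(int(x) for x in p[r,c]) if d[r,c]>0 else 0 for c in range(215,350,12)])
cv2.imwrite('pics/w3.png',cv2.resize(im[220:380,190:360],None,fx=3.5,fy=3.5,interpolation=cv2.INTER_CUBIC))
E
```

```text
230 [(553, 107, 130), (560, 105, 130), (574, 117, 169), (580, 116, 170), (586, 115, 170), (592, 114, 169), (597, 113, 169), (603, 112, 169), (609, 111, 170), (618, 95, 129), (625, 94, 130), (632, 92, 130)]
238 [(552, 102, 130), (559, 100, 129), (574, 113, 170), (579, 112, 170), (585, 111, 170), (591, 110, 170), (597, 110, 171), (602, 109, 171), (608, 107, 170), (617, 89, 128), (624, 89, 130), (632, 87, 130)]
246 [(550, 96, 130), (558, 95, 129), (576, 116, 186), (578, 108, 169), (584, 107, 169), (590, 106, 168), (596, 105, 170), (602, 104, 170), (607, 110, 187), (616, 84, 129), (624, 83, 129), (631, 82, 130)]
254 [(549, 91, 130), (570, 113, 186), (577, 116, 195), (578, 104, 170), (583, 103, 169), (589, 102, 169), (595, 100, 168), (601, 100, 170), (606, 110, 194), (611, 106, 187), (623, 77, 129), (630, 77, 130)]
262 [(566, 113, 194), (573, 116, 203), (578, 115, 202), (577, 100, 169), (583, 98, 169), (589, 98, 169), (594, 97, 169), (600, 95, 169), (605, 110, 201), (610, 110, 202), (615, 105, 194), (630, 71, 130)]
270 [(567, 113, 201), (574, 116, 209), (578, 116, 209), (576, 96, 170), (5
[... 1241 characters left out ...]
6, 169), (589, 65, 169), (595, 64, 169), (601, 94, 213), (604, 117, 247), (607, 116, 247), (610, 115, 246)]
326 [(578, 121, 249), (581, 122, 252), (575, 96, 215), (570, 64, 169), (576, 63, 169), (582, 62, 170), (588, 61, 170), (595, 59, 169), (601, 91, 214), (604, 118, 251), (607, 117, 251), (610, 115, 250)]
334 [(579, 121, 253), (581, 120, 253), (562, 60, 169), (569, 59, 170), (575, 58, 169), (581, 57, 170), (588, 56, 170), 0, (600, 53, 169), (604, 117, 253), (606, 117, 254), (609, 116, 253)]
342 [(579, 122, 257), (582, 120, 255), (561, 55, 169), (568, 54, 170), (574, 52, 169), (580, 52, 170), (587, 51, 170), (593, 49, 169), (599, 48, 169), (603, 118, 257), (606, 117, 257), (608, 116, 257)]
```

View pics/w3.png

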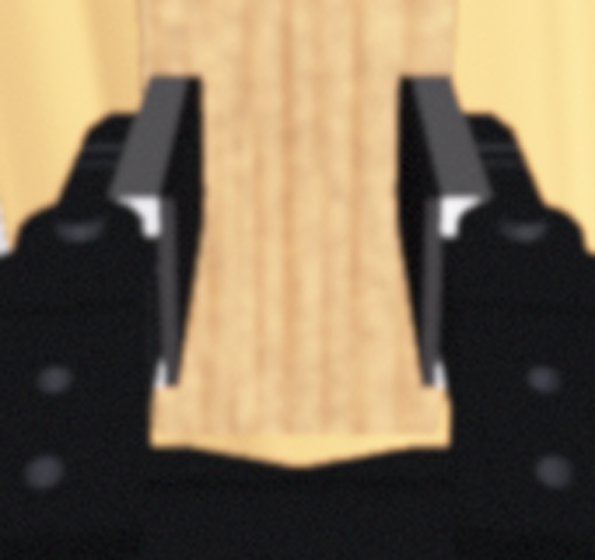

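```bash
python3 - <<'E'
from m import *
im,d,p=cloud('wrist')
for c in (234,236,238,240,242,244,306,308,310,312): print(c,[(r,int(p[r,c,1]),int(p[r,c,2])) for r in range(238,252,2)])
im,d,p=cloud('side')
z=p[...,2];m=(d>0)&(z>173)&(z<240)&(p[...,0]>540)&(p[...,0]<640)&(p[...,1]>80)&(p[...,1]<130)
q=p[m];h,e=np.histogram(q[:,2],np.arange(172,242,4));print(h.tolist());
for a in range(172,240,6):
    s=q[(q[:,2]>=a)&(q[:,2]<a+6)]
    if len(s):print(a,s.min(0).round(),s.max(0).round(),len(s))
s=readout.sense();P=vision.camera_params('wrist');print(s['ee_pos'],np.array(P['T']).round(3).tolist())
E
```

```text
234 [(238, 114, 170), (240, 113, 169), (242, 116, 182), (244, 116, 184), (246, 116, 186), (248, 116, 189), (250, 116, 191)]
236 [(238, 114, 170), (240, 112, 169), (242, 116, 181), (244, 116, 184), (246, 116, 186), (248, 116, 189), (250, 116, 191)]
238 [(238, 113, 170), (240, 112, 170), (242, 116, 181), (244, 116, 184), (246, 116, 187), (248, 116, 189), (250, 116, 192)]
240 [(238, 113, 170), (240, 112, 170), (242, 116, 182), (244, 116, 185), (246, 116, 186), (248, 115, 188), (250, 116, 190)]
242 [(238, 113, 168), (240, 112, 169), (242, 116, 182), (244, 115, 183), (246, 116, 187), (248, 116, 190), (250, 116, 191)]
244 [(238, 113, 169), (240, 112, 169), (242, 116, 182), (244, 115, 184), (246, 115, 187), (248, 116, 189), (250, 115, 191)]
306 [(238, 107, 169), (240, 107, 169), (242, 111, 183), (244, 111, 184), (246, 110, 186), (248, 110, 187), (250, 111, 191)]
308 [(238, 107, 169), (240, 107, 171), (242, 110, 181), (244, 110, 183), (246, 110, 186), (248, 111, 189), (250, 111, 191)]
310 [(238, 107, 170), (240, 106, 170), (242, 111, 183), (244, 110, 184), (246, 110, 186), (248, 110, 188), (
[... 155 characters left out ...]
 26, 26, 28, 22, 23, 19, 20, 15, 21, 41, 55, 40, 31]
172 [565.  94. 173.] [611. 127. 178.] 13
178 [565.  90. 179.] [611. 114. 184.] 21
184 [563.  88. 184.] [609. 115. 189.] 33
190 [561.  88. 190.] [616. 115. 196.] 37
196 [562.  90. 196.] [615. 115. 202.] 41
202 [563.  89. 202.] [611. 117. 208.] 32
208 [561.  94. 208.] [610. 116. 214.] 28
214 [562.  94. 214.] [610. 116. 220.] 26
220 [550.  94. 220.] [627. 120. 226.] 41
226 [544.  90. 226.] [633. 121. 232.] 76
232 [541.  96. 232.] [639. 121. 238.] 59
238 [543. 100. 238.] [636. 123. 240.] 12
[589.56573424 102.43171853 146.90549054] [[0.984, 0.17, 0.046, 601.78], [-0.176, 0.95, 0.259, 168.16], [0.0, -0.263, 0.965, 319.751], [0.0, 0.0, 0.0, 1.0]]
```

>>> {"name": "jog_arm", "arguments": {
  "plan": [
    {"delta_pos": [0,0,0],"yaw": 0},
    {"delta_pos": [0,0,0],"yaw": 0},
    {"delta_pos": [0,0,0],"yaw": 0},
    {"delta_pos": [0,0,0],"yaw": 0},
    {"delta_pos": [0,0,0],"yaw": 0},
    {"delta_pos": [0,0,0],"yaw": 0},
    {"delta_pos": [0,0,0.06],"yaw": 0},
    {"delta_pos": [0,0,0.06],"yaw": 0},
    {"delta_pos": [0,0,0.06],"yaw": 0},
    {"delta_pos": [0,0,0.06],"yaw": 0},
    {"delta_pos": [0,0,0.06],"yaw": 0},
    {"delta_pos": [0,0,0.05],"yaw": 0},
    {"delta_pos": [0,0,0],"yaw": 0}
  ],
  "fingers": 1
}}

```text
t: 8.15
ee_pos: [589.3, 102.4, 104.4]
tcp_rot: [-2.409, -2.015, 0.001]
ft_force: [-0.9, -1.2, -0.6]
finger_gap: 85.4
gripper_force: 0.0
```

>>> {"name": "jog_arm", "arguments": {
  "plan": [
    {"delta_pos": [0,0,0],"yaw": 0},
    {"delta_pos": [0,0,0],"yaw": 0},
    {"delta_pos": [0,0,0],"yaw": 0},
    {"delta_pos": [0,0,0],"yaw": 0},
    {"delta_pos": [0,0,0],"yaw": 0},
    {"delta_pos": [0,0,0],"yaw": 0}
  ],
  "fingers": 0.3
}}

```text
t: 8.9
ee_pos: [589.9, 102.5, 105.3]
tcp_rot: [2.409, 2.015, 0.001]
ft_force: [-0.4, -0.5, 5.8]
finger_gap: 43.1
gripper_force: 62.1
```

>>> {"name": "jog_arm", "arguments": {
  "plan": [
    {"delta_pos": [0,0,0],"yaw": -0.009},
    {"delta_pos": [0,0,0],"yaw": -0.009},
    {"delta_pos": [0,0,0],"yaw": -0.009},
    {"delta_pos": [0,0,0],"yaw": -0.01},
    {"delta_pos": [-0.05,0,0],"yaw": 0},
    {"delta_pos": [-0.08,0,0],"yaw": 0},
    {"delta_pos": [-0.08,0,0],"yaw": 0},
    {"delta_pos": [-0.08,0,0],"yaw": 0},
    {"delta_pos": [-0.08,0,0],"yaw": 0},
    {"delta_pos": [-0.08,0,0],"yaw": 0},
    {"delta_pos": [-0.08,0,0],"yaw": 0},
    {"delta_pos": [-0.08,0,0],"yaw": 0},
    {"delta_pos": [-0.08,0,0],"yaw": 0},
    {"delta_pos": [-0.03,0,0],"yaw": 0},
    {"delta_pos": [-0.01,0,0],"yaw": 0},
    {"delta_pos": [0,0,0],"yaw": 0}
  ]
}}

```text
t: 10.9
ee_pos: [584.5, 15.2, 105.3]
tcp_rot: [2.288, 2.152, 0.001]
ft_force: [0.0, 0.9, 5.2]
finger_gap: 43.5
gripper_force: 62.1
```

```bash
python3 - <<'E'
from m import *
s=readout.sense();print(s['ee_pos'],s['tcp_rot'],s['ft_force'])
meas('top','pics/t4.png')
meas('wrist','pics/w4.png')
E
```

```text
[584.54301792  15.16028685 105.32061171] [2.28841138e+00 2.15181043e+00 1.39699881e-03] [0.03699531 0.89091537 5.22452428]
ledge [208, 153, 97, 69, 5198] [[514.5, 67.9000015258789], [646.9000244140625, 58.5], [661.2000122070312, 260.3999938964844], [528.7999877929688, 269.79998779296875]] [587.9 164.2] [202.4 132.7] z 131.6
ledge [104, 0, 321, 299, 58015] [[511.0, -7.099999904632568], [643.9000244140625, -15.100000381469727], [652.2999877929688, 123.80000305175781], [519.4000244140625, 131.8000030517578]] [581.7  58.3] [139.1 133.2] z 129.9
ledge [130, 357, 29, 37, 387] [[498.0, -60.900001525878906], [507.3999938964844, -67.0], [520.5999755859375, -46.900001525878906], [511.1000061035156, -40.70000076293945]] [509.3 -53.9] [24.1 11.3] z 130.0
hi [0, 140, 85, 24, 1139] [[489.20001220703125, 74.5999984741211], [490.0, 66.69999694824219], [520.7000122070312, 69.69999694824219], [519.9000244140625, 77.5999984741211]] [505.   72.1] [30.9  7.9] z 161.8
hi [182, 142, 190, 211, 27160] [[548.2000122070312, -6.0], [618.7000122070312, -10.399999618530273], [623.7000122070312, 70.0], [553.2999877929688, 74.5]] [586.  32.] [80.6 70.6] z 169.9
```

>>> {"name": "jog_arm", "arguments": {
  "plan": [
    {"delta_pos": [-0.025,0,0],"yaw": 0},
    {"delta_pos": [-0.025,0,0],"yaw": 0},
    {"delta_pos": [-0.025,0,0],"yaw": 0},
    {"delta_pos": [-0.015,0,0],"yaw": 0},
    {"delta_pos": [0,0,0],"yaw": 0}
  ]
}}

```text
t: 11.62
ee_pos: [583.9, 4.4, 105.4]
tcp_rot: [2.288, 2.152, 0.001]
ft_force: [-0.0, 2.1, 4.7]
finger_gap: 43.1
gripper_force: 62.1
```

>>> {"name": "jog_arm", "arguments": {
  "plan": [
    {"delta_pos": [-0.008,0,0],"yaw": 0},
    {"delta_pos": [-0.008,0,0],"yaw": 0},
    {"delta_pos": [0,0,0],"yaw": 0}
  ]
}}

```text
t: 12.0
ee_pos: [583.8, 2.7, 105.3]
tcp_rot: [2.288, 2.152, 0.002]
ft_force: [1.5, 2.5, 5.5]
finger_gap: 43.3
gripper_force: 62.1
```

>>> {"name": "jog_arm", "arguments": {
  "plan": [
    {"delta_pos": [-0.008,0,0],"yaw": 0},
    {"delta_pos": [-0.008,0,0],"yaw": 0},
    {"delta_pos": [0,0,0],"yaw": 0}
  ]
}}

```text
t: 12.38
ee_pos: [583.6, 0.7, 105.3]
tcp_rot: [2.288, 2.152, 0.002]
ft_force: [-0.3, 2.1, 5.9]
finger_gap: 43.3
gripper_force: 62.1
```

```bash
python3 - <<'E'
from m import *
s=readout.sense();print(s['ee_pos'],s['ft_force'],s['torque'])
im,d,p=cloud('top')
cv2.imwrite('pics/t5.png',cv2.resize(im[150:240,300:390],None,fx=6,fy=6,interpolation=cv2.INTER_CUBIC))
E
```

```text
[583.64275065   0.73881887 105.33858684] [-0.30599633  2.10609048  5.87010857] [ 0.37711384  0.06411146 -0.01387827]
```

Friction baseline ~2.1 N; still not at the plate.

>>> {"name": "jog_arm", "arguments": {
  "plan": [
    {"delta_pos": [-0.008,0,0],"yaw": 0},
    {"delta_pos": [0,0,0],"yaw": 0}
  ]
}}

```text
t: 12.68
ee_pos: [583.6, -0.2, 105.3]
tcp_rot: [2.288, 2.152, 0.002]
ft_force: [-0.2, 2.7, 5.5]
finger_gap: 43.4
gripper_force: 62.1
```

>>> {"name": "jog_arm", "arguments": {
  "plan": [
    {"delta_pos": [-0.008,0,0],"yaw": 0},
    {"delta_pos": [0,0,0],"yaw": 0}
  ]
}}

```text
t: 12.92
ee_pos: [583.5, -1.0, 105.3]
tcp_rot: [2.289, 2.152, 0.002]
ft_force: [0.8, 3.7, 5.7]
finger_gap: 43.3
gripper_force: 62.1
```

>>> {"name": "jog_arm", "arguments": {
  "plan": [
    {"delta_pos": [-0.008,0,0],"yaw": 0},
    {"delta_pos": [0,0,0],"yaw": 0}
  ]
}}

```text
t: 13.18
ee_pos: [583.5, -1.7, 105.4]
tcp_rot: [-2.289, -2.152, -0.003]
ft_force: [0.3, 4.5, 5.4]
finger_gap: 43.4
gripper_force: 62.2
```

>>> {"name": "jog_arm", "arguments": {
  "plan": [
    {"delta_pos": [-0.008,0,0],"yaw": 0},
    {"delta_pos": [0,0,0],"yaw": 0}
  ]
}}

```text
t: 13.42
ee_pos: [583.5, -2.4, 105.3]
tcp_rot: [-2.288, -2.152, -0.003]
ft_force: [1.2, 7.8, 4.9]
finger_gap: 43.3
gripper_force: 62.2
```

>>> {"name": "jog_arm", "arguments": {
  "plan": [
    {"delta_pos": [-0.008,0,0],"yaw": 0},
    {"delta_pos": [0,0,0],"yaw": 0}
  ]
}}

```text
t: 13.68
ee_pos: [583.4, -3.1, 105.4]
tcp_rot: [-2.288, -2.152, -0.003]
ft_force: [1.3, 9.6, 6.0]
finger_gap: 43.4
gripper_force: 62.2
```

>>> {"name": "jog_arm", "arguments": {
  "plan": [
    {"delta_pos": [0,0,0],"yaw": 0},
    {"delta_pos": [0,0,0],"yaw": 0},
    {"delta_pos": [0,0,0],"yaw": 0},
    {"delta_pos": [0,0,0],"yaw": 0}
  ]
}}

```text
t: 14.18
ee_pos: [583.4, -3.0, 105.3]
tcp_rot: [-2.288, -2.152, -0.003]
ft_force: [0.3, 9.3, 5.6]
finger_gap: 43.1
gripper_force: 62.2
```

>>> {"name": "jog_arm", "arguments": {
  "plan": [
    {"delta_pos": [0,0,0],"yaw": 0},
    {"delta_pos": [0,0,0],"yaw": 0},
    {"delta_pos": [0,0,0],"yaw": 0},
    {"delta_pos": [0,0,0],"yaw": 0},
    {"delta_pos": [0,0,0],"yaw": 0},
    {"delta_pos": [0,0,0],"yaw": 0}
  ],
  "fingers": 0.9
}}

```text
t: 14.92
ee_pos: [583.0, -4.4, 104.9]
tcp_rot: [-2.288, -2.152, 0.0]
ft_force: [-0.1, -0.4, 0.3]
finger_gap: 76.7
gripper_force: 0.0
```

>>> {"name": "jog_arm", "arguments": {
  "plan": [
    {"delta_pos": [0,0,-0.1],"yaw": 0},
    {"delta_pos": [0,0,-0.15],"yaw": 0},
    {"delta_pos": [0,0,-0.2],"yaw": 0},
    {"delta_pos": [0,0,-0.25],"yaw": 0},
    {"delta_pos": [0,0,-0.3],"yaw": 0},
    {"delta_pos": [0,0,0],"yaw": 0}
  ]
}}

```text
t: 15.68
ee_pos: [584.4, -4.5, 229.0]
tcp_rot: [2.285, 2.149, 0.007]
ft_force: [-0.1, -0.6, 0.0]
finger_gap: 77.0
gripper_force: 0.0
```

```bash
python3 - <<'E'
from m import *
s=readout.sense();print(s['ee_pos'],s['tcp_rot'],s['ft_force'],s['joint_positions'].round(2))
meas('wrist','pics/w6.png')
E
```

```text
[584.44439741  -4.48471595 229.01985953] [2.28496934 2.14910443 0.00670945] [-0.14220186 -0.56279319  0.03949507] [-0.09  0.38  1.53  0.    1.22 -0.03]
ledge [178, 0, 177, 261, 30680] [[493.6000061035156, -58.79999923706055], [640.2000122070312, -69.80000305175781], [656.0, 139.1999969482422], [509.3999938964844, 150.1999969482422]] [574.8  40.2] [209.6 147. ] z 129.9
hi [123, 99, 54, 12, 366] [[483.1000061035156, 71.0], [519.9000244140625, 68.9000015258789], [520.2999877929688, 76.19999694824219], [483.5, 78.4000015258789]] [501.7  73.6] [ 7.4 36.9] z 161.8
hi [193, 120, 127, 153, 9768] [[517.0, -55.0], [616.7000122070312, -61.5], [624.2999877929688, 55.5], [524.5, 61.900001525878906]] [5.706e+02 2.000e-01] [117.2 100. ] z 169.9
hi [187, 289, 140, 12, 1468] [[507.8999938964844, -82.4000015258789], [622.2000122070312, -89.19999694824219], [622.7999877929688, -78.69999694824219], [508.5, -71.9000015258789]] [565.3 -80.5] [ 10.5 114.5] z 161.8
```

View pics/w6.png

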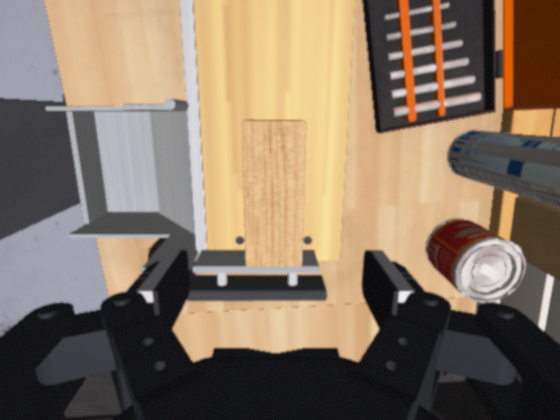

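```bash
cat >> m.py <<'E'
def block():
    im,d,p=cloud('wrist');m=(d>0)&(abs(p[...,2]-170)<2)&(p[...,1]>-44)&(p[...,1]<70)&(p[...,0]>450)&(p[...,0]<640)
    th=-.0613;e=np.array([[np.cos(th),-np.sin(th)],[np.sin(th),np.cos(th)]])
    q=p[m][:,:2]-[528,69.3];s=q@e
    s=np.stack([q@[np.cos(th),np.sin(th)],q@[-np.sin(th),np.cos(th)]],1)
    for a in range(-118,0,18):
        k=s[(s[:,1]>a)&(s[:,1]<a+18)]
        if len(k)>50:print(a,np.percentile(k[:,0],[.5,99.5]).round(1))
    print('y',np.percentile(s[:,1],[.5,99.5]).round(1))
    t=readout.sense()['ee_pos'][:2]-[528,69.3];print('tcp',t@[np.cos(th),np.sin(th)],t@[-np.sin(th),np.cos(th)])
E
python3 -c "
from m import *
block()"
```

```text
-118 [38.5 81.8]
-100 [38.8 82.2]
-82 [39.2 82.4]
-64 [38.9 82.2]
-46 [39.3 82.4]
-28 [39.1 82.6]
-10 [39.3 82.3]
y [-109.4   -8.2]
tcp 59.36777601381072 -70.19026090917346
```

>>> {"name": "jog_arm", "arguments": {
  "plan": [
    {"delta_pos": [0,0,0],"yaw": -0.05},
    {"delta_pos": [0,0,0],"yaw": -0.05},
    {"delta_pos": [0,0,0],"yaw": -0.05},
    {"delta_pos": [0,0,0],"yaw": -0.05},
    {"delta_pos": [0,0,0],"yaw": -0.05},
    {"delta_pos": [0,0,0],"yaw": -0.05},
    {"delta_pos": [0,0,0],"yaw": -0.05},
    {"delta_pos": [0,0,0],"yaw": -0.05},
    {"delta_pos": [0,0,0],"yaw": -0.05},
    {"delta_pos": [0,0,0],"yaw": -0.05},
    {"delta_pos": [0,0,0],"yaw": 0}
  ],
  "fingers": 0.6
}}

```text
t: 17.15
ee_pos: [582.5, -4.4, 224.1]
tcp_rot: [-0.098, -3.138, -0.0]
ft_force: [0.2, -0.4, -1.0]
finger_gap: 50.9
gripper_force: 0.0
```

>>> {"name": "jog_arm", "arguments": {
  "plan": [
    {"delta_pos": [-0.125,0.022,0],"yaw": 0},
    {"delta_pos": [-0.125,0.022,0],"yaw": 0},
    {"delta_pos": [-0.125,0.022,0],"yaw": 0},
    {"delta_pos": [0,0,0.15],"yaw": 0},
    {"delta_pos": [0,0,0.15],"yaw": 0},
    {"delta_pos": [0,0,0.15],"yaw": 0},
    {"delta_pos": [0,0,0.15],"yaw": 0},
    {"delta_pos": [0,0,0.1],"yaw": 0},
    {"delta_pos": [0,0,0.1],"yaw": 0},
    {"delta_pos": [0,0,0.08],"yaw": 0},
    {"delta_pos": [0,0,0.06],"yaw": 0},
    {"delta_pos": [0,0,0.05],"yaw": 0},
    {"delta_pos": [0,0,0],"yaw": 0}
  ]
}}

```text
t: 18.77
ee_pos: [628.3, 0.8, 105.8]
tcp_rot: [-0.096, -3.14, -0.0]
ft_force: [0.4, -1.0, 0.3]
finger_gap: 51.1
gripper_force: 0.0
```

>>> {"name": "jog_arm", "arguments": {
  "plan": [
    {"delta_pos": [0.02,0,0],"yaw": 0},
    {"delta_pos": [0.02,0,0],"yaw": 0},
    {"delta_pos": [0.02,0,0],"yaw": 0},
    {"delta_pos": [0.02,0,0],"yaw": 0},
    {"delta_pos": [0.02,0,0],"yaw": 0},
    {"delta_pos": [0.02,0,0],"yaw": 0},
    {"delta_pos": [0.02,0,0],"yaw": 0},
    {"delta_pos": [0.02,0,0],"yaw": 0}
  ]
}}

```text
t: 19.77
ee_pos: [609.2, 1.9, 106.2]
tcp_rot: [0.096, 3.14, 0.0]
ft_force: [0.6, 0.6, 0.5]
finger_gap: 51.4
gripper_force: 0.4
```

```bash
python3 - <<'E'
from m import *
block()
im,d,p=cloud('wrist');cv2.imwrite('pics/w7.png',im)
E
```

```text
-118 [30.9 73.9]
-100 [30.9 91.2]
-82 [30.9 73.9]
-64 [30.9 73.9]
-46 [30.9 91.4]
-28 [30.8 74.2]
-10 [31. 74.]
y [-110.    -8.6]
tcp 84.8934650590337 -62.25562494975333
```

View pics/w7.png

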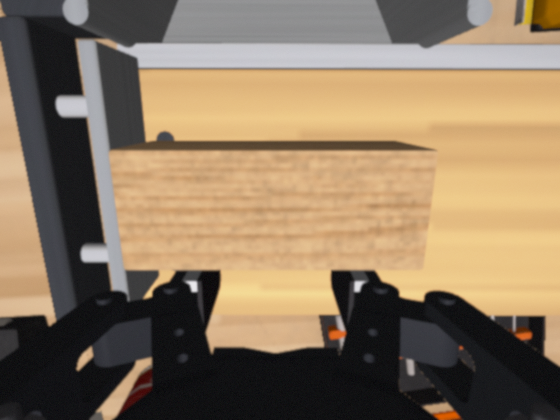

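>>> {"name": "jog_arm", "arguments": {
  "plan": [
    {"delta_pos": [0.03,0,0],"yaw": 0},
    {"delta_pos": [0.04,0,0],"yaw": 0},
    {"delta_pos": [0.04,0,0],"yaw": 0},
    {"delta_pos": [0.04,0,0],"yaw": 0},
    {"delta_pos": [0.04,0,0],"yaw": 0},
    {"delta_pos": [0.04,0,0],"yaw": 0},
    {"delta_pos": [0.04,0,0],"yaw": 0},
    {"delta_pos": [0.04,0,0],"yaw": 0},
    {"delta_pos": [0.04,0,0],"yaw": 0}
  ]
}}

```text
t: 21.0
ee_pos: [567.0, 4.5, 106.1]
tcp_rot: [-0.096, -3.14, -0.0]
ft_force: [0.1, -0.2, -0.2]
finger_gap: 51.3
gripper_force: 0.4
```

```bash
python3 - <<'E'
from m import *
block()
E
```

```text
-118 [-11.4  32.1]
-100 [-11.3  48.9]
-82 [-11.4  32. ]
-64 [-11.4  32. ]
-46 [-11.4  49.1]
-28 [-11.4  32.4]
-10 [-11.3  32.1]
y [-112.6   -8.6]
tcp 42.388902698125165 -62.249585158414654
```

>>> {"name": "jog_arm", "arguments": {
  "plan": [
    {"delta_pos": [0.04,0,0],"yaw": 0},
    {"delta_pos": [0.04,0,0],"yaw": 0},
    {"delta_pos": [0.04,0,0],"yaw": 0},
    {"delta_pos": [0.04,0,0],"yaw": 0},
    {"delta_pos": [0.04,0,0],"yaw": 0},
    {"delta_pos": [0.04,0,0],"yaw": 0},
    {"delta_pos": [0.04,0,0],"yaw": 0},
    {"delta_pos": [0.04,0,0],"yaw": 0},
    {"delta_pos": [0,0,0],"yaw": 0},
    {"delta_pos": [0,0,0],"yaw": 0}
  ]
}}

```text
t: 22.3
ee_pos: [529.1, 6.8, 106.1]
tcp_rot: [0.096, 3.14, 0.0]
ft_force: [0.2, 0.8, -0.3]
finger_gap: 51.2
gripper_force: 0.0
```

```bash
python3 - <<'E'
from m import *
a,_,_=cloud('side');b,_,_=cloud('wrist')
cv2.imwrite('pics/c8.png',cv2.resize(np.hstack([b,cv2.resize(a[110:290,180:420],(560,420))]),(800,300)))
E
```

```text
(no output)
```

View pics/c8.png

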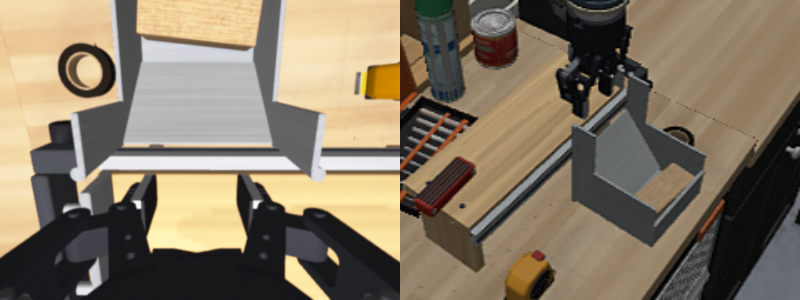

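The block lies in the tray: wrist view (195,20), side view (670,188). I'll retreat upward and check that it lies flat.

>>> {"name": "jog_arm", "arguments": {
  "plan": [
    {"delta_pos": [-0.05,0,-0.1],"yaw": 0},
    {"delta_pos": [-0.1,0,-0.15],"yaw": 0},
    {"delta_pos": [-0.1,0,-0.25],"yaw": 0},
    {"delta_pos": [0,0,-0.25],"yaw": 0},
    {"delta_pos": [0,0,-0.25],"yaw": 0},
    {"delta_pos": [0,0,-0.1],"yaw": 0},
    {"delta_pos": [0,0,0],"yaw": 0},
    {"delta_pos": [0,0,0],"yaw": 0},
    {"delta_pos": [0,0,0],"yaw": 0},
    {"delta_pos": [0,0,0],"yaw": 0}
  ]
}}

```text
t: 23.65
ee_pos: [558.7, 5.0, 237.5]
tcp_rot: [-0.096, -3.139, -0.0]
ft_force: [0.1, -0.1, 0.5]
finger_gap: 51.4
gripper_force: 0.0
```

```bash
python3 - <<'E'
from m import *
im,d,p=cloud('wrist');cv2.imwrite('pics/w9.png',im)
h=cv2.cvtColor(im,cv2.COLOR_BGR2HSV)
th=-.0613;q=p[...,:2]-[528,69.3];sx=q@[np.cos(th),np.sin(th)];sy=q@[-np.sin(th),np.cos(th)]
m=(sx<-60)&(sx>-150)&(sy>-119)&(sy<-3)&(h[...,1]>60)&(d>0)
print(m.sum(),[np.percentile(a[m],[2,50,98]).round(1) for a in(sx,sy,p[...,2])])
E
```

```text
5545 [array([-139.3, -117.2,  -94.3]), array([-112.6,  -58.2,   -7.7]), array([22.3, 45.8, 47.6])]
```

View pics/w9.png

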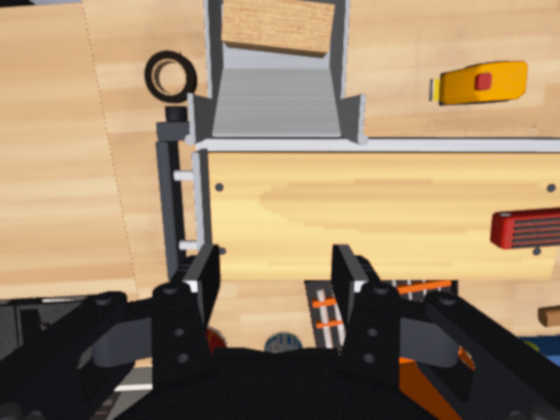

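The block lies flat in the tray, top at z≈46 (6 + 40 mm), at pixels (278,25). The tape rule, black tape and hex keys haven't moved.

```bash
python3 -c "
from bench import job
print(job.job_done())"
```

```text
the job is handed in; nothing more can be done
None
```

The offcut was slid to the stop plate, seated square with about 7–9 N, let go, then pushed squarely over the edge. It lies flat in the tray, the bystanders look undisturbed, and the job is handed in at about 24 s (no verdict was returned).

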